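Drive the bushing home in the clock plate

TASK

On the clockmaker's bushing press, swing the clamp handle right over to its closed stop so that the foot holds the brass clock plate. Then pick up the mallet and strike the sprung punch down with it, a brisk blow or several and not a slow push, until the bushing under the punch is fully home in the plate; do not push the punch with the hand. Leave the clamp closed, set the mallet down on the bench (do not drop it) clear of the press, and leave the loupe, the air blower and the clock movement where they are.

Things in the scene. Friction and masses are not known exactly. Their poses are not given: they have to be found in the camera images.
- press: Bushing press fixed to the bench: steel base 120 x 280 x 20 mm, long side along its y. Origin under the base's centre, z up. Grey column (top z 130) at y +100 to +136, its arm (36 mm wide, z 105 to 130) reaching over to y +36 guides the punch (axis x 0, y +55). A brass clock plate 76 x 120 mm lies fixed, top at z 49, y -30 to +90. The clamp stands at y -70.
- clamp (a joint): Toggle hold-down clamp, hinge along the press's x, in rad: 0 = fully open, handle leaning 45 deg from upright towards the press's -y; 1.4 = closed stop, handle leaning 35 deg towards +y and the foot level on the plate. Starts near open; friction keeps it where it is left (about 2 N at the knob).
- clamp_knob (a point): Centre of the black ball knob (26 mm diameter) at the end of the clamp's 10 mm steel handle, 85 mm from the hinge; moves with the clamp, in the plane x = 0 of the press, with nothing within 40 mm on its x sides.
- clamp_pivot (a point): Point on the clamp's hinge axis: x 0, y -70, z 62 mm in the press's frame. At joint value q the knob is at y = -70 + 85 sin(q - 0.785), z = 62 + 85 cos(q - 0.785) mm in that frame.
- punch_head: Round steel head of the upright punch, 22 mm diameter, 12 mm high; origin at the centre of its flat top, 160 mm above the bench when up. A return spring pushes it up.
- punch (a joint): How far the punch is pressed down, in m: 0 up, 0.0145 bottom stop. Its tip meets the bushing after 8 mm; the spring takes 2.6 to 4.4 N, the bushing about 5 N more.
- bushing (a joint): How far the bushing has gone down into the plate, in m: 0 = stands 6 mm proud, 0.006 = home, flush with the plate. Starts between 0 and 0.001; stays where it is driven.
- bushing_top (a point): Centre of the top of the bushing, a steel cylinder 12 mm in diameter in the clock plate under the punch.
- mallet: Mallet, 0.18 to 0.33 kg, standing on a face of its head, handle level. Head: upright cylinder 40 mm diameter, 64 mm high, white nylon with dark band, flat faces. Handle: wood, 16 mm wide (y), 22 mm high (z), along the mallet's -x to 170 mm from the head's axis, centred 32 mm above the lower face. Origin: centre of the lower face, z up.
- mallet_grip (a point): Point in the middle of the mallet's handle section, 50 mm from the head's axis (x -50, z 32 in the mallet's frame).
- mallet_head (a point): Centre of the mallet's head, 32 mm from either face; its frame is the mallet's.
- loupe: Bystander: black eye loupe, 38 mm diameter, 34 mm high, on the bench. Origin under its centre.
- blower: Bystander: orange-brown rubber air blower standing upright, 58 mm diameter, 100 mm high. Origin under its centre.
- movement: Bystander: round brass clock movement lying flat, 64 mm diameter, 29 mm high. Origin under its centre.
Things that resemble listed ones, but are neither listed nor needed, are in the scene too. There is more than one size of the mallet; the one meant has the size given above.

How it is judged:
By the outcome, as a careful person would: the job done as asked, in the order asked, and still so for the second after the job is handed in, with the robot touching nothing.
It also fails if it takes over 58 s, if anything falls off the work surface, if the arm or the gripper's body presses on something with over 40 N, if the wrist force passes 120 N, or if a joint passes its speed limit or range.

ROBOT

A 6-joint arm with a two-finger parallel gripper is mounted at the origin on the work surface. World frame = base frame: x ahead of the robot, y to its left, z up, the work surface at z = 0. Lengths are in m, angles in rad, forces in N, time in s.
With the tool pointing down it reaches from about 0.375 to 0.9 m from the base axis. Payload 3.1 kg.
Tool frame: the origin (TCP) lies midway between the tips of the shut fingers; the grasp point (between the pads) lies 19 mm behind it; z points along the fingers, y is the line along which they close (so a half turn about z gives the same grasp; the last joint's range is limited). The gripper opens to 87 mm and grips with 3 to 60 N. Pads are 19 mm wide; open, the fingers measure 117 mm over their backs; the gripper's body (75 mm by 190 mm) begins 51 mm behind the grasp point.
Start: joints at [-1.308, 0.527, 1.433, -0, 1.181, -0.178], TCP at [0.267, -0.565, 0.223] pointing down, gripper open.
Joint ranges: [-3.08, 3.08], [-0.75, 2.2], [0.22, 2.44], [-1.43, 4.57], [0, 2.65], [-2.85, 2.85]. Speed limits (rad/s): [2.79, 2.79, 3.14, 3.14, 3.14, 3.14].

INTERFACE

Orientations are given as a unit quaternion [x, y, z, w].
In Python, from rig import robot gives the robot as it stands. The module is installed in compiled form; this text tells all that it offers.
- The arm moves only by the tool play_rows, never from a script. Its arguments are lists of equal length, an entry for each row: "gripper": the closure, from -1 (fully open) to 1 (shut); "delta_pos": the shift along the tool's x, y, z in cm, a list of three; "turn": the turn, a rotation vector about the tool's x, y, z in rad, a list of three. A call has 1 to 12 rows; each row is the pose to reach, as a shift and turn from the pose commanded when the call began, along the tool's axes at that moment; what a row does not reach only later rows make up. A row lasts 1/8 s, in which the tool goes at most 62.5 mm and 10.7 degrees, less where a joint would pass 70% of its speed; a pose out of reach is approached as far as the arm can. A call with a gripper value outside its range is refused whole. The fingers move at their own pace and stop on an object; "squeeze" is the grip in N (left out, the last holds). Time passes only in rows, so rows that repeat a pose let the fingers close. It gives the time, the measured TCP pose, the force, the opening and the grip force at its end, in the units of the state.
- robot.get_obs(): the state, without advancing time (a new reading comes with each control period).
- robot.camera(name): name is "side" or "top"; returns a dict with "color" (384x512x3 uint8, red, green, blue), "vfov" (degrees; the focal length in pixels is half the picture's height over the tangent of half this angle, whatever the lens; pixels are square), "cx", "cy" (the principal point, pixels), "R" (3x3) and "t" (3): a world point X has camera coordinates R X + t. Camera axes: x right, y down, z forward; pixel columns grow to the right and rows downward; lengths in m; the calibration is good to about 2 mm. A picture is of the moment at which its call begins. There is no depth.
- robot.hand_in(): hands the job in; it is judged then, once.
The state is a dict: "time": time; "q": joint angles; "joint_velocities": joint speeds; "joint_torque": joint torques, N m; "position": TCP position; "tool_rot": TCP orientation; "ft_force": force on the tool from outside, world axes, zero at the start; "moment": the same for the moment, N m; "grip_width": finger opening in m; "grip_force": force on a finger pad.
Only numpy, scipy, OpenCV 4.12 (cv2) and the standard library are available. Lean on these libraries where they do the work, as an engineer would, in place of code of your own. Each camera call takes 0.05 s, during which the arm holds its last target. There are 200 camera calls.

## Working session

There is one attempt and no reset: what is moved stays moved. The work goes in short steps, Python scripts to look and compute and a tool call to move; the robot and the scene stay as the last step left them, time stands still between calls to the robot, and variables do not carry over. Pictures are saved under pics/ and viewed, at most 10 in all, crops included, and the job is handed in when it is done.

Besides the shell and the picture viewer there is one more tool, called after "Call:" by a JSON object that holds its "name" and its "arguments", one argument or row to a line. play_rows: Moves the arm, as the interface text tells. Its arguments: {"type":"object","properties":{"gripper":{"type":"array","items":{"type":"number"}},"delta_pos":{"type":"array","items":{"type":"array","items":{"type":"number"}}},"turn":{"type":"array","items":{"type":"array","items":{"type":"number"}}},"squeeze":{"type":"number"}},"required":["gripper","delta_pos","turn"]}

```bash
mkdir -p pics; python3 - <<'E'
from rig import robot
import cv2,json,numpy as np
for n in("side","top"):
    c=robot.camera(n); cv2.imwrite(f"pics/{n}0.png",c["color"][:,:,::-1])
    np.savez(f"{n}0.npz",**c); print(n,c["vfov"],c["cx"],c["cy"],np.round(c["R"],3).tolist(),np.round(c["t"],3).tolist())
o=robot.get_obs();print(o)
E
```

```text
side 44.28165255776014 249.71110151361916 194.4277448683648 [[-0.858, -0.514, 0.002], [-0.286, 0.474, -0.833], [0.427, -0.715, -0.554]] [0.443, 0.257, 0.829]
top 55.7300519889459 252.37204631154435 194.44606104724005 [[-0.023, -0.999, -0.035], [-0.989, 0.028, -0.148], [0.149, 0.031, -0.988]] [-0.013, 0.552, 1.005]
{'time': 0.1, 'q': array([-1.30750420e+00,  5.28379273e-01,  1.43376531e+00,  2.13877321e-05,
        1.18135915e+00, -1.78476537e-01]), 'joint_velocities': array([-8.89494264e-04, -5.07053071e-04, -4.53454277e-03, -1.02497948e-03,
        2.84654522e-04, -5.22194080e-05]), 'joint_torque': array([-3.07442751e-04, -4.40984273e+01, -1.77151501e+01,  6.35844539e-02,
        5.33826998e-02, -4.50740629e-05]), 'position': array([ 0.26708766, -0.56434714,  0.22166855]), 'tool_rot': array([ 9.75704526e-01,  2.19088486e-01, -3.06297569e-05, -9.55098283e-04]), 'ft_force': array([-0.56452142, -0.3172335 , -0.02430087]), 'moment': array([-0.01981879,  0.04085548, -0.00603967]), 'grip_force': 0.0, 'grip_width': 0.08703722192020132}
```

View pics/side0.png

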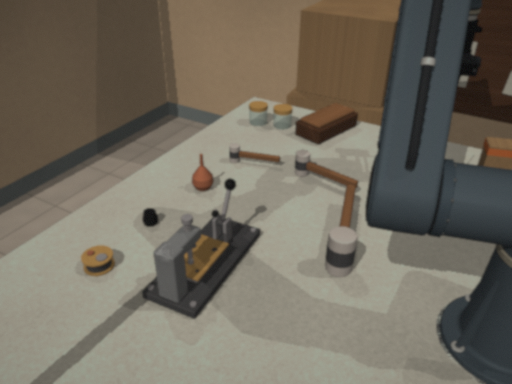

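View pics/top0.png

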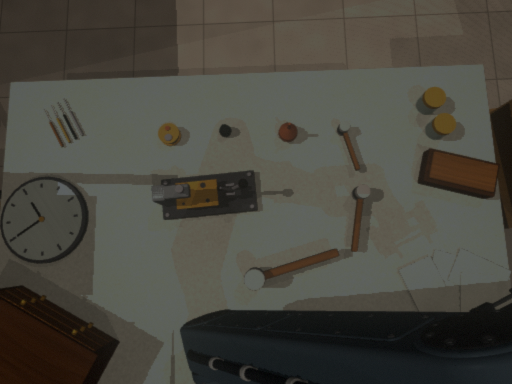

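The side view shows the press at about (205,260), with the knob at (230,184). There are three mallets, with heads in the top view at (255,278), (362,192) and (344,128). I'll enlarge the pictures to measure them.

```bash
python3 - <<'E'
import cv2
t=cv2.imread("pics/top0.png")[100:300,140:400];s=cv2.imread("pics/side0.png")[140:320,130:370]
f=lambda i,k:cv2.convertScaleAbs(cv2.resize(i,None,fx=k,fy=k,interpolation=cv2.INTER_CUBIC),alpha=1.5)
cv2.imwrite("pics/tc.png",f(t,3));cv2.imwrite("pics/sc.png",f(s,3))
E
```

```text
(no output)
```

View pics/tc.png

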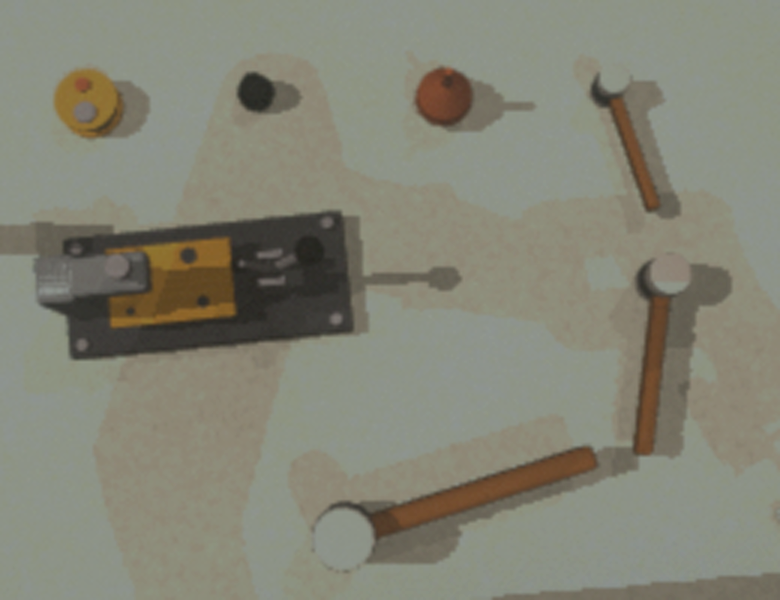

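View pics/sc.png

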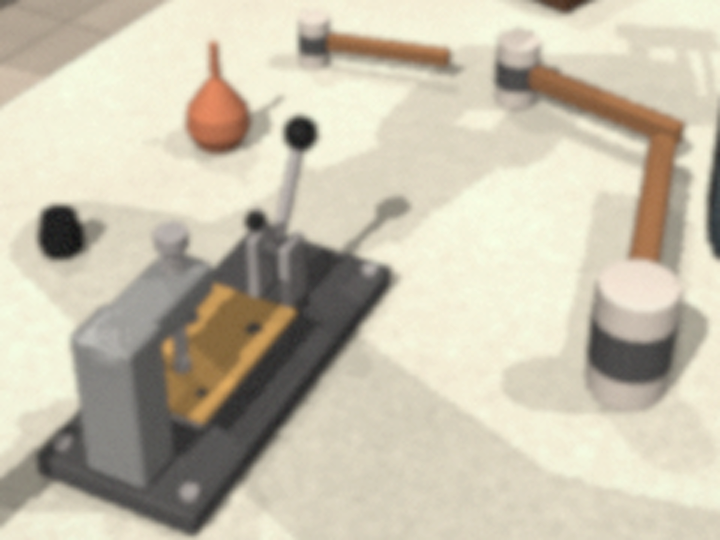

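The top crop shows the base corners at (64,240), (340,212), (352,328) and (72,357), the punch head at (119,266), the knob at (309,250), and the mallet heads at (668,273), (344,537) and (614,80). The side crop shows the knob at (300,133), the punch head at (171,235), and the middle mallet's head top at (519,45). Next I'll turn these into positions.

```bash
cat > h.py <<'E'
import numpy as np
from scipy.optimize import least_squares
C={n:dict(np.load(n+"0.npz")) for n in("side","top")}
def proj(n,X):
    c=C[n];p=np.asarray(X)@c["R"].T+c["t"];f=192/np.tan(np.radians(c["vfov"])/2)
    return f*p[...,:2]/p[...,2:]+[c["cx"],c["cy"]]
def ray(n,uv,z):
    c=C[n];f=192/np.tan(np.radians(c["vfov"])/2)
    d=c["R"].T@[(uv[0]-c["cx"])/f,(uv[1]-c["cy"])/f,1];o=-c["R"].T@c["t"]
    return o+d*(z-o[2])/d[2]
T=lambda x,y:np.array([x/3+140,y/3+100]); S=lambda x,y:np.array([x/3+130,y/3+140])
E
python3 - <<'E'
from h import *
np.set_printoptions(precision=4,suppress=True)
for n,a,b,z in(("big",T(344,537),T(592,457),.09),("mid",T(668,273),T(643,452),.064),("small",T(614,80),T(655,205),.05)):
    A=ray("top",a,z);B=ray("top",b,z/2+.011);print(n,A,B,np.linalg.norm((B-A)[:2]),np.degrees(np.arctan2(*(A-B)[1::-1])))
print("mid side",ray("side",S(519,45),.064),"end",ray("side",S(679,130),.043))
# press fit: p=(x,y,yaw,q)
def pts(p):
    x,y,w,q=p;c,s=np.cos(w),np.sin(w)
    P=lambda v:np.array([x+c*v[0]-s*v[1],y+s*v[0]+c*v[1],v[2]])
    return P
# yaw~0 => +y left ,x up in image
kn=lambda q:(0,-.070+.085*np.sin(q-.785),.062+.085*np.cos(q-.785))
obs=[("top",T(64,240),(.06,.14,.02)),("top",T(340,212),(.06,-.14,.02)),("top",T(352,328),(-.06,-.14,.02)),("top",T(72,357),(-.06,.14,.02)),
("top",T(119,266),(0,.055,.160)),("side",S(171,230),(0,.055,.160)),("top",T(309,250),None),("side",S(300,133),None),
("side",S(390,272),(-.06,-.14,.02)),("side",S(193,520),(-.06,.14,.02)),("side",S(42,458),(.06,.14,.02))]
def r(p):
    P=pts(p);return np.concatenate([proj(n,P(v or kn(p[3])))-uv for n,uv,v in obs])
f=least_squares(r,[.55,.2,0.05,.2],loss="soft_l1");print(f.x,r(f.x).reshape(-1,2))
P=pts(f.x)
print("knob",P(kn(f.x[3])),"pivot",P((0,-.07,.062)),"punch",P((0,.055,.16)),"closedknob",P(kn(1.4)))
for n,uv,z in(("loupe",T(257,90),.034),("blower",T(444,97),.04),("mov",T(88,100),.029)):print(n,ray("top",uv,z))
E
```

```text
big [ 0.3173 -0.0291  0.09  ] [ 0.3816 -0.2571  0.056 ] 0.23690163180275997 105.75178023741479
mid [ 0.5489 -0.3354  0.064 ] [ 0.385  -0.3069  0.043 ] 0.1664440059027898 -9.873949462170891
small [ 0.7418 -0.3002  0.05  ] [ 0.6199 -0.3351  0.036 ] 0.12681234984700193 15.98877922087427
mid side [ 0.544 -0.322  0.064] end [ 0.382  -0.2937  0.043 ]
[0.5584 0.1049 0.0795 0.2909] [[-1.5547 -0.3865]
 [-0.2475 -1.1607]
 [-0.031   0.1758]
 [-1.609   0.5838]
 [-1.3427 -0.0408]
 [ 0.3518 -0.004 ]
 [-0.2835  0.0226]
 [ 0.5073 -0.2671]
 [ 1.2562 -2.7678]
 [ 1.0977 -0.6983]
 [-2.3044 -1.4393]]
knob [ 0.5671 -0.0051  0.1368] pivot [0.5639 0.0351 0.062 ] punch [0.554  0.1597 0.16  ] closedknob [0.5601 0.084  0.1314]
loupe [0.7492 0.0488 0.034 ]
blower [ 0.7336 -0.136   0.04  ]
mov [0.7464 0.2196 0.029 ]
```

```bash
python3 - <<'E'
from h import *
import cv2
np.set_printoptions(precision=2,suppress=True)
g=C["top"]["color"].astype(float).sum(2)
xs=np.arange(20,475,35);e=[]
for x in xs:
    col=g[50:110,x-4:x+5].mean(1);d=np.diff(cv2.GaussianBlur(col[:,None],(1,5),0)[:,0]);k=d.argmax();k0=slice(max(k-3,0),k+4)
    w=np.clip(d[k0],0,None);e.append(50.5+(np.arange(60)[:-1][k0]*w).sum()/w.sum())
p=np.polyfit(xs,e,1);print(np.array(e)-np.polyval(p,xs))
# head blob of mid mallet, white top in both
s=C["side"]["color"];print(proj("top",[[.55,-.335,.064],[.545,-.322,.064]]),proj("side",[[.55,-.335,.064],[.545,-.322,.064],[.55,-.335,0]]))
E
```

```text
[-0.16  0.17 -0.03 -0.06  0.02 -0.04  0.05  0.13 -0.13 -0.06  0.53 -0.23
 -0.18]
[[362.49 190.63]
 [357.91 192.53]] [[303.09 152.44]
 [302.68 154.91]
 [301.6  172.86]]
```

```bash
cat >> h.py <<'E'
from scipy.spatial.transform import Rotation as Ro
def go(o,pos,yang,name=""):
    """tool-frame shift (cm) and turn to reach pos, pointing down, tool y at world angle yang (deg)"""
    R=Ro.from_quat(o["tool_rot"]);a=np.radians(yang)
    y=np.array([np.cos(a),np.sin(a),0]);z=np.array([0,0,-1.]);x=np.cross(y,z)
    G=Ro.from_matrix(np.stack([x,y,z],1))
    print(name,np.round(R.inv().apply(np.array(pos)-o["position"])*100,2),np.round((R.inv()*G).as_rotvec(),3))
E
python3 - <<'E'
from h import *
from rig import robot
o=robot.get_obs();go(o,(.567,-.005,.21),4.5)
E
```

```text
[ 51.03 -37.74   1.26] [-1.000e-03 -1.000e-03 -1.208e+00]
```

Call:
{"name": "play_rows", "arguments": {
  "gripper": [-0.15,-0.15,-0.15,-0.15,-0.15,-0.15,-0.15,-0.15,-0.15,-0.15,-0.15,-0.15],
  "delta_pos": [
    [4.6,-3.4,0.1],
    [9.3,-6.9,0.2],
    [13.9,-10.3,0.3],
    [18.6,-13.7,0.5],
    [23.2,-17.2,0.6],
    [27.8,-20.6,0.7],
    [32.5,-24,0.8],
    [37.1,-27.4,0.9],
    [41.8,-30.9,1.0],
    [46.4,-34.3,1.1],
    [51,-37.7,1.3],
    [51,-37.7,1.3]
  ],
  "turn": [
    [0,0,-0.11],
    [0,0,-0.22],
    [0,0,-0.33],
    [0,0,-0.44],
    [0,0,-0.55],
    [0,0,-0.66],
    [0,0,-0.77],
    [0,0,-0.88],
    [0,0,-0.99],
    [0,0,-1.1],
    [0,0,-1.208],
    [0,0,-1.208]
  ],
  "squeeze": 15
}}

```text
time: 1.6
position: [0.5681, -0.0024, 0.209]
tool_rot: [0.676, 0.736, 0.0, -0.0]
ft_force: [-0.5, -0.5, -1.1]
grip_width: 0.05
grip_force: 0.0
```

```bash
python3 - <<'E'
from h import *
from rig import robot
import cv2
o=robot.get_obs();print(o["position"],o["grip_width"],o["ft_force"]);go(o,(.567,-.005,.118),4.5)
I=[]
for n in("side","top"):
    c=robot.camera(n);i=c["color"][:,:,::-1]
    i=i[120:300,130:310] if n=="side" else i[130:270,140:340]
    I.append(cv2.resize(i,(400,400 if n=="side" else 280),interpolation=cv2.INTER_CUBIC))
I[1]=np.vstack([I[1],np.zeros((120,400,3),np.uint8)])
cv2.imwrite("pics/a1.png",cv2.convertScaleAbs(np.hstack(I),alpha=1.4))
print(proj("side",o["position"]),proj("top",o["position"]))
E
```

```text
[ 0.56805311 -0.00243886  0.20897529] 0.05004679230754551 [-0.51032766 -0.48949204 -1.07709827]
 [-0.25 -0.13  9.1 ] [ 0.    -0.001  0.006]
[228.70083947 154.51572888] [239.80839129 177.74184293]
```

View pics/a1.png

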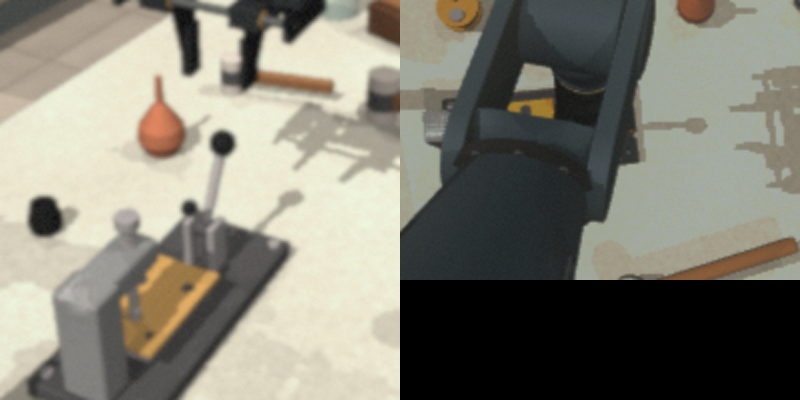

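The side view has the fingertips midway at about (228,155), which agrees with the projected TCP. The knob is just below, at about (230,184), so I can descend.

Call:
{"name": "play_rows", "arguments": {
  "gripper": [-0.15,-0.15,-0.15,-0.15,-0.15,1,1,1,1],
  "delta_pos": [
    [-0.2,-0.1,2],
    [-0.2,-0.1,4],
    [-0.2,-0.1,6.5],
    [-0.2,-0.1,9.1],
    [-0.2,-0.1,9.1],
    [-0.2,-0.1,9.1],
    [-0.2,-0.1,9.1],
    [-0.2,-0.1,9.1],
    [-0.2,-0.1,9.1]
  ],
  "turn": [
    [0,0,0],
    [0,0,0],
    [0,0,0],
    [0,0,0],
    [0,0,0],
    [0,0,0],
    [0,0,0],
    [0,0,0],
    [0,0,0]
  ],
  "squeeze": 10
}}

```text
time: 2.82
position: [0.5689, -0.0083, 0.1196]
tool_rot: [0.679, 0.734, 0.002, 0.002]
ft_force: [5.1, 0.6, -0.3]
grip_width: 0.025
grip_force: 10.0
```

Call:
{"name": "play_rows", "arguments": {
  "gripper": [1,1,1,1,1,1,1,1,1,1,1],
  "delta_pos": [
    [1.2,0,-0.55],
    [2.5,0,-0.9],
    [3.7,0,-1.0],
    [5.0,0,-0.95],
    [6.3,0,-0.7],
    [7.5,0,-0.3],
    [8.2,0,0.1],
    [8.9,0,0.55],
    [9.2,0,0.75],
    [9.4,0,0.85],
    [9.4,0,0.85]
  ],
  "turn": [
    [0,0,0],
    [0,0,0],
    [0,0,0],
    [0,0,0],
    [0,0,0],
    [0,0,0],
    [0,0,0],
    [0,0,0],
    [0,0,0],
    [0,0,0],
    [0,0,0]
  ]
}}

```text
time: 4.2
position: [0.562, 0.0837, 0.1125]
tool_rot: [0.678, 0.735, 0.001, 0.004]
ft_force: [4.6, -5.1, 10.5]
grip_width: 0.025
grip_force: 10.0
```

Call:
{"name": "play_rows", "arguments": {
  "gripper": [1,1,1],
  "delta_pos": [
    [0.4,0,0.3],
    [0.8,0,0.5],
    [0.8,0,0.5]
  ],
  "turn": [
    [0,0,0],
    [0,0,0],
    [0,0,0]
  ]
}}

```text
time: 4.58
position: [0.5614, 0.0913, 0.107]
tool_rot: [0.678, 0.735, 0.001, 0.004]
ft_force: [5.3, -7.9, 8.1]
grip_width: 0.0245
grip_force: 9.4
```

Call:
{"name": "play_rows", "arguments": {
  "gripper": [1,1,1],
  "delta_pos": [
    [0.3,0,0.25],
    [0.6,0,0.5],
    [0.6,0,0.5]
  ],
  "turn": [
    [0,0,0],
    [0,0,0],
    [0,0,0]
  ],
  "squeeze": 15
}}

```text
time: 4.95
position: [0.5608, 0.099, 0.1021]
tool_rot: [0.678, 0.735, 0.002, 0.003]
ft_force: [5.8, -1.7, 7.6]
grip_width: 0.0186
grip_force: 12.7
```

```bash
python3 - <<'E'
from h import *
from rig import robot
import cv2
o=robot.get_obs();print(o["position"],o["grip_width"],o["ft_force"])
c=robot.camera("side");i=c["color"][120:300,130:310,::-1]
cv2.imwrite("pics/a2.png",cv2.convertScaleAbs(cv2.resize(i,(540,540),interpolation=cv2.INTER_CUBIC),alpha=1.4))
E
```

```text
[0.56078685 0.09902631 0.10213442] 0.018641059983599422 [ 5.76858646 -1.65099402  7.59508681]
```

View pics/a2.png

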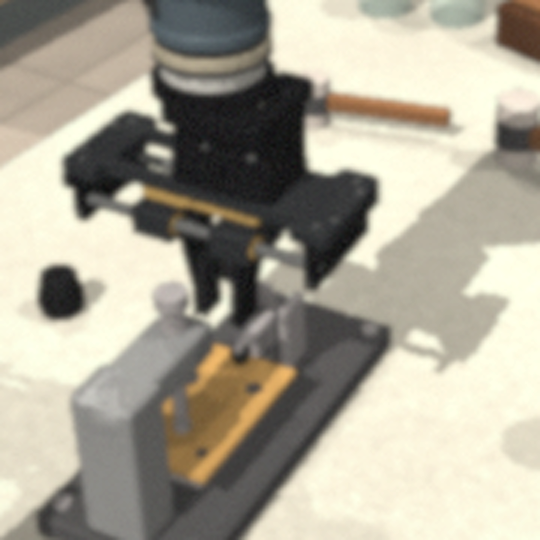

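The foot lies on the plate, and the pads are sliding off the ball (18.6 mm gap), so the handle is at its stop. I'll release and rise.

Call:
{"name": "play_rows", "arguments": {
  "gripper": [0,-0.15,-0.15,-0.15,-0.15,-0.15,-0.15],
  "delta_pos": [
    [0,0,0],
    [0,0,0],
    [0,0,0],
    [0,0,-3],
    [0,0,-6],
    [0,0,-11],
    [0,0,-11]
  ],
  "turn": [
    [0,0,0],
    [0,0,0],
    [0,0,0],
    [0,0,0],
    [0,0,0],
    [0,0,0],
    [0,0,0]
  ]
}}

```text
time: 5.88
position: [0.5593, 0.0996, 0.2133]
tool_rot: [0.679, 0.735, 0.002, 0.002]
ft_force: [0.5, -0.3, -0.5]
grip_width: 0.0499
grip_force: 0.0
```

```bash
python3 - <<'E'
from h import *
from rig import robot
o=robot.get_obs();print(o["position"],o["grip_width"],o["ft_force"],o["q"])
go(o,(.504,-.326,.16),80.1)
E
```

```text
[0.5593411  0.09958017 0.21325213] 0.04985992163830281 [ 0.48811428 -0.29067714 -0.53519389] [-2.04234182e-02  4.59763171e-01  1.59221173e+00 -6.57152936e-05
  1.08352897e+00 -9.96030763e-02]
 [-41.98  -8.92   5.3 ] [ 0.005  0.005 -1.319]
```

Call:
{"name": "play_rows", "arguments": {
  "gripper": [-0.15,-0.15,-0.5,-1,-1,-1,-1,-1,-1,-1,-1,-1],
  "delta_pos": [
    [-3.8,-0.8,0],
    [-7.6,-1.6,0],
    [-11.4,-2.4,0],
    [-15.3,-3.2,0],
    [-19.1,-4.1,0],
    [-22.9,-4.9,0],
    [-26.7,-5.7,1],
    [-30.5,-6.5,2],
    [-34.3,-7.3,3],
    [-38.2,-8.1,4],
    [-42,-8.9,5.3],
    [-42,-8.9,5.3]
  ],
  "turn": [
    [0,0,-0.12],
    [0,0,-0.24],
    [0,0,-0.36],
    [0,0,-0.48],
    [0,0,-0.6],
    [0,0,-0.72],
    [0,0,-0.84],
    [0,0,-0.96],
    [0,0,-1.08],
    [0,0,-1.2],
    [0.005,0.005,-1.319],
    [0.005,0.005,-1.319]
  ]
}}

```text
time: 7.38
position: [0.5001, -0.3276, 0.1541]
tool_rot: [0.088, 0.996, 0.001, -0.005]
ft_force: [0.8, 0.0, -0.4]
grip_width: 0.0867
grip_force: 0.0
```

```bash
python3 - <<'E'
from h import *
from rig import robot
import cv2
o=robot.get_obs();print(o["position"],o["grip_width"],o["ft_force"])
go(o,(.504,-.326,.013),80.1)
a=robot.camera("side")["color"][90:290,180:400,::-1];b=robot.camera("top")["color"][150:290,140:400,::-1]
a=cv2.resize(a,(440,400));b=cv2.resize(b,(360,194));b=np.vstack([b,np.zeros((206,360,3),np.uint8)])
cv2.imwrite("pics/a3.png",cv2.convertScaleAbs(np.hstack([a,b]),alpha=1.4))
E
```

```text
[ 0.50012873 -0.32763267  0.15412978] 0.08672442474276071 [ 0.75232932  0.03406362 -0.36019228]
 [-0.51  0.21 14.11] [ 0.002 -0.011 -0.004]
```

View pics/a3.png

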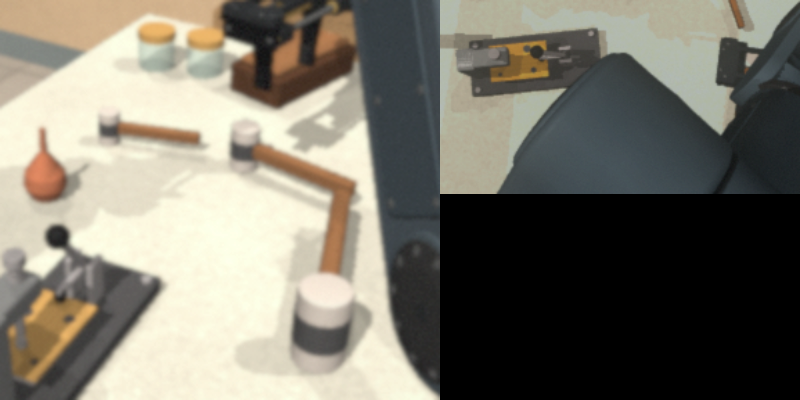

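The mallet hasn't moved, and the fingers are above its handle. The knob shows at side (208.5,208.5) and top (211,187). I'll check those pixels against the closed pose and then descend.

```bash
python3 - <<'E'
from h import *
x,y,w=.5584,.1049,.0795
for q in(1.1,1.3,1.35,1.4):
    v=-.070+.085*np.sin(q-.785);X=[x-np.sin(w)*v,y+np.cos(w)*v,.062+.085*np.cos(q-.785)]
    print(q,proj("side",X),proj("top",X))
E
```

```text
1.1 [214.66568101 197.46619994] [217.24488843 185.67075448]
1.3 [210.89804633 204.22517328] [211.73344648 186.74666756]
1.35 [210.01773987 206.06656833] [210.48449974 187.03370922]
1.4 [209.1678826  207.95817694] [209.29431884 187.32616   ]
```

Call:
{"name": "play_rows", "arguments": {
  "gripper": [-1,-1,-1,-1,-1,-1],
  "delta_pos": [
    [-0.2,0.2,3],
    [-0.4,0.2,6],
    [-0.5,0.2,9],
    [-0.5,0.2,12],
    [-0.5,0.2,14],
    [-0.5,0.2,14]
  ],
  "turn": [
    [0,-0.01,0],
    [0,-0.01,0],
    [0,-0.01,0],
    [0,-0.01,0],
    [0,-0.01,0],
    [0,-0.01,0]
  ],
  "squeeze": 60
}}

```text
time: 8.22
position: [0.5053, -0.3223, 0.0155]
tool_rot: [0.086, 0.996, 0.001, -0.0]
ft_force: [-0.5, 1.3, -0.0]
grip_width: 0.0872
grip_force: 0.0
```

Call:
{"name": "play_rows", "arguments": {
  "gripper": [1,1,1,1,1,1,1,1],
  "delta_pos": [
    [0,0,0.2],
    [0,0,0.2],
    [0,0,0.2],
    [0,0,0.2],
    [0,0,0.2],
    [0,0,0.2],
    [0,0,0.2],
    [0,0,0.2]
  ],
  "turn": [
    [0,0,0],
    [0,0,0],
    [0,0,0],
    [0,0,0],
    [0,0,0],
    [0,0,0],
    [0,0,0],
    [0,0,0]
  ]
}}

```text
time: 9.22
position: [0.5064, -0.3253, 0.015]
tool_rot: [0.086, 0.996, -0.001, 0.002]
ft_force: [0.2, 0.8, -1.3]
grip_width: 0.0157
grip_force: 59.3
```

Call:
{"name": "play_rows", "arguments": {
  "gripper": [1,1,1,1,1,1,1,1],
  "delta_pos": [
    [0,0,-1.5],
    [0,0,-4],
    [0,0,-8],
    [0,0,-12],
    [0,0,-16],
    [0,0,-20],
    [0,0,-23],
    [0,0,-23]
  ],
  "turn": [
    [0,0,0],
    [0,0,0],
    [0,0,0],
    [0,0,0],
    [0,0,0],
    [0,0,0],
    [0,0,0],
    [0,0,0]
  ]
}}

```text
time: 10.22
position: [0.5068, -0.3255, 0.2481]
tool_rot: [0.086, 0.996, -0.002, 0.004]
ft_force: [-0.1, 0.8, -3.9]
grip_width: 0.0154
grip_force: 59.5
```

```bash
python3 - <<'E'
from h import *
from rig import robot
o=robot.get_obs();print(o["position"],o["grip_width"],o["ft_force"],o["moment"])
go(o,(.5117,.1522,.245),100)
E
```

```text
[ 0.50675762 -0.32549999  0.24809853] 0.015357701205047683 [-0.09756884  0.83196    -3.91876786] [ 0.10505055 -0.01532456 -0.04117627]
 [7.720e+00 4.715e+01 4.000e-02] [-0.006  0.008 -0.347]
```

Call:
{"name": "play_rows", "arguments": {
  "gripper": [1,1,1,1,1,1,1,1,1,1,1,1],
  "delta_pos": [
    [0.7,4.5,0],
    [1.5,9,0],
    [2.2,13.5,0],
    [2.9,18,0],
    [3.7,22.5,0],
    [4.4,27,0],
    [5.2,31.5,0],
    [5.9,36,0],
    [6.6,40.5,0],
    [7.4,45,0],
    [7.7,47.1,0],
    [7.7,47.1,0]
  ],
  "turn": [
    [0,0,0],
    [0,0,-0.03],
    [0,0,-0.07],
    [0,0,-0.11],
    [0,0,-0.15],
    [0,0,-0.19],
    [0,0,-0.23],
    [0,0,-0.27],
    [0,0,-0.31],
    [0,0,-0.347],
    [0,0.008,-0.347],
    [0,0.008,-0.347]
  ]
}}

```text
time: 11.72
position: [0.5093, 0.1538, 0.2426]
tool_rot: [-0.088, 0.996, -0.0, -0.004]
ft_force: [0.5, -0.6, -2.8]
grip_width: 0.0157
grip_force: 59.5
```

```bash
python3 - <<'E'
from h import *
from rig import robot
import cv2
o=robot.get_obs();print(o["position"],o["grip_width"],o["ft_force"],o["moment"])
go(o,(.5117,.1522,.245),100)
a=robot.camera("side")["color"][110:310,110:290,::-1];b=robot.camera("top")["color"][130:270,140:300,::-1]
a=cv2.resize(a,(450,500),interpolation=2);b=cv2.resize(b,(320,280));b=np.vstack([b,np.zeros((220,320,3),np.uint8)])
cv2.imwrite("pics/a4.png",cv2.convertScaleAbs(np.hstack([a,b]),alpha=1.4))
E
```

```text
[0.50932104 0.15382976 0.24262951] 0.015716998012202863 [ 0.49940907 -0.55694056 -2.79127864] [ 0.0689311  -0.01889658 -0.01722337]
 [-0.2  -0.2  -0.24] [-0.    -0.008  0.003]
```

View pics/a4.png

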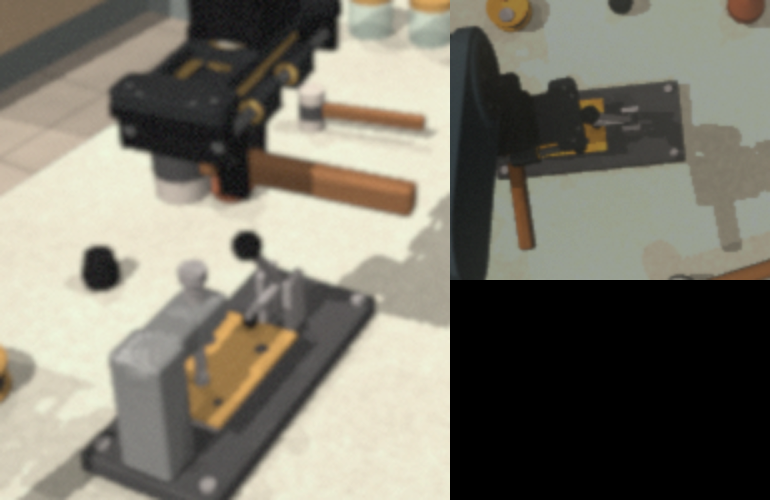

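The mallet is level above the press. Its head bottom is at about (182,187) in the side image and the punch head is at about (187,218). I'll check the alignment in the numbers.

```bash
python3 - <<'E'
from h import *
print(proj("side",[[.5516,.1613,.2276],[.554,.1597,.2276],[.554,.1597,.16]]))
E
```

```text
[[185.15724876 186.30850222]
 [184.62023534 185.50370583]
 [187.36782557 216.66133316]]
```

Call:
{"name": "play_rows", "arguments": {
  "gripper": [1,1,1,1,1],
  "delta_pos": [
    [0,-0.1,2.5],
    [0,-0.1,8.2],
    [0,-0.1,2.5],
    [0,-0.1,0],
    [0,-0.1,0]
  ],
  "turn": [
    [0,0,0],
    [0,0,0],
    [0,0,0],
    [0,0,0],
    [0,0,0]
  ]
}}

```text
time: 12.45
position: [0.5125, 0.1504, 0.2453]
tool_rot: [-0.086, 0.996, -0.001, -0.001]
ft_force: [-0.6, 0.2, -3.8]
grip_width: 0.0154
grip_force: 60.0
```

```bash
cat > look.py <<'E'
from h import *
from rig import robot
import cv2,sys
o=robot.get_obs();print(o["position"],o["grip_width"],o["ft_force"],o["moment"])
a=robot.camera("side")["color"][160:310,150:280,::-1]
cv2.imwrite(sys.argv[1],cv2.convertScaleAbs(cv2.resize(a,(520,600),interpolation=2),alpha=1.4))
E
python3 look.py pics/a5.png
```

```text
[0.51248934 0.15037002 0.24533303] 0.01537351585012479 [-0.55843021  0.16180634 -3.81107298] [ 0.11586823 -0.10771432  0.01589971]
```

View pics/a5.png

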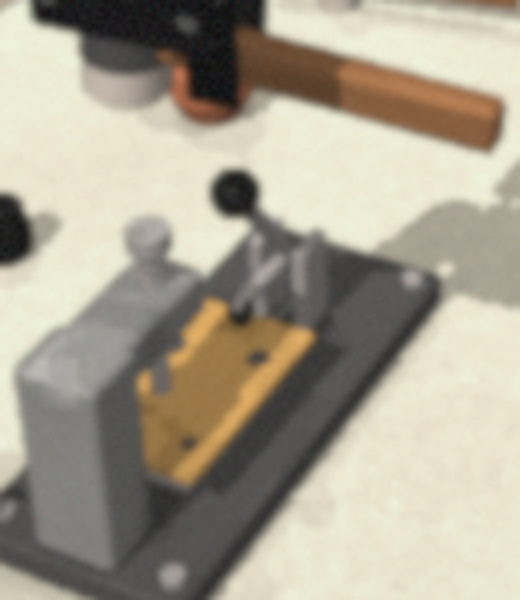

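After the first blow, the grey stub under the arm at about (160,378) in the crop is much shorter, and the clamp is still closed. I'll strike more blows slightly deeper, then compare the pictures numerically.

Call:
{"name": "play_rows", "arguments": {
  "gripper": [1,1,1,1,1,1,1,1,1],
  "delta_pos": [
    [0,0,3],
    [0,0,8.8],
    [0,0,3],
    [0,0,3],
    [0,0,9.0],
    [0,0,3],
    [0,0,0],
    [0,0,0],
    [0,0,0]
  ],
  "turn": [
    [0,0,0],
    [0,0,0],
    [0,0,0],
    [0,0,0],
    [0,0,0],
    [0,0,0],
    [0,0,0],
    [0,0,0],
    [0,0,0]
  ]
}}

```text
time: 13.62
position: [0.5093, 0.1511, 0.2437]
tool_rot: [-0.087, 0.996, -0.001, -0.003]
ft_force: [0.4, -0.2, -2.6]
grip_width: 0.0156
grip_force: 60.0
```

```bash
python3 look.py pics/b1.png; cat > d.py <<'E'
import cv2,sys,numpy as np
from h import *
a,b=(cv2.imread(f"pics/{n}.png").astype(float)[320:480:4,100:260:4].mean(2) for n in sys.argv[1:])
print((b-a)[:, 10:26].round().astype(int))
x,y,w=.5584,.1049,.0795
for z in(.049,.055): print((proj("side",[x-np.sin(w)*.055,y+np.cos(w)*.055,z])-[150,160])-[25,80])
E
python3 d.py a5 b1
```

```text
[0.50931328 0.15113474 0.24371513] 0.015614363061252634 [ 0.41754996 -0.18460824 -2.6000014 ] [ 0.0942408  -0.03670467 -0.01258715]
[[ 0  1  0  1  1 -2 -1  0  1  0 -3  0  1  1  0 -2]
 [ 0  1 -1  1  2  0  1  1  0 -2  1 -1  1  0 -1  0]
 [-1 -1 -1  0  0  1  0  1  0  0  0 -3 -1 -1 -1  1]
 [-1 -3  1  1 -1  2  0 -1  0 -1 -3  1  0  0 -1  0]
 [ 2  1  1  1  1  1  1 -1 -1  1  2  2  0  0  0  0]
 [ 0  0  1  0  1  0  2  1  1  0  0  1  0 -1 -2 -1]
 [ 3  0  2  1  0  1  0 -2 -1  0  0  1  2  2 -2 -1]
 [ 1  0 -1  2  0 -1  0  0  0  1  1 -2  0  3  0 -2]
 [ 1  0  0  1  2  1 -1  0  1 -1 -1 -1  0 -1  0 -1]
 [ 0  1  1  1  1  1 -1  1  0 -1  0  1 -1 -3  1  0]
 [ 1 -3 -3 -1  0  0 -3 -1 -1 -1  0 -1 -1  0  0 -1]
 [ 1 -1  0  1  1  1  0  0  0  0 -2  0 -2  0  1 -2]
 [ 0  2  2  0 -3  0  1  0  2  0 -1  0  0  0  1  3]
 [-1  0  1  2 -3 -2  3  1 -1  0 -1  1  3  0  1  2]
 [ 0 -1  0 -1  0 -1  1  1  1  1 -1  1  2  0  1  0]
 [ 1 -1 -2 -2 -1  0 -2 -3  2  2  0  2  4 -1 -1 -1]
 [ 0  1 -2  0  1  0 -1 -1  0  1 -1  2  2  1  0  0]
 [ 0  1  1  1  2  0  1  2  1 -2 -1  1  1 -1  0  1]
 [ 2 -1 -1  2  0 -1  1  0  1 -1 -1  1  1 -1  0  0]
[... 424 characters left out ...]
2  0  1  2 -1  0 -1  1  2  0 -1 -3]
 [ 1  0 -1  0 -1 -1  1  1 -1 -2 -1  0  3  4 -2 -2]
 [ 2  1  0  0 -1  0  0  0  0 -3 -1 -1  1  2  1  0]
 [ 0  0  0 -1  1  2 -2  0  1 -3  2  0 -2 -2  2  2]
 [ 1 -1 -1 -1  0  1 -1  0  1 -1 -1 -2 -3  0  1  0]
 [-2 -3 -1  0  0 -1  0 -1 -2  0  0 -1 -1 -1  1  0]
 [-2  2  2  0  0  0  0 -1  0 -1 -1  0  1 -1 -1  1]
 [ 2  3  0  0  1  1  0 -1 -1  0 -1  1  1  0  1  0]
 [ 0  1 -1 -6 -4 -1 -3 -3  0  0 -2  2  1 -1  1 -4]
 [ 0 -1 -2 -8 -8 -7 -8 -5 -2 -3 -4 -1 -2 -1  2  0]
 [ 2 -1 -4 -5 -5 -8 -8 -7 -5 -6 -5 -4 -3 -2 -2  0]
 [ 4  0  0  0 -1 -2 -4 -5 -4 -7 -7 -6 -6 -6 -7  0]
 [ 4  2  3  4  0 -1 -2  1 -1 -2 -3 -5 -7 -8 -5 -2]]
[16.37544799 22.35095157]
[16.17133954 20.03724262]
```

No visible change from the deeper blows. I'll make one more and stop the call at the bottom of the stroke to read depth and force.

Call:
{"name": "play_rows", "arguments": {
  "gripper": [1,1],
  "delta_pos": [
    [0,0,3.2],
    [0,0,9.2]
  ],
  "turn": [
    [0,0,0],
    [0,0,0]
  ]
}}

```text
time: 13.92
position: [0.5127, 0.1515, 0.1532]
tool_rot: [-0.087, 0.996, -0.001, 0.002]
ft_force: [1.9, 1.1, 0.1]
grip_width: 0.0154
grip_force: 60.0
```

Call:
{"name": "play_rows", "arguments": {
  "gripper": [1,1,1,1],
  "delta_pos": [
    [0,0,-6],
    [0,0,-9.2],
    [0,0,-9.2],
    [0,0,-9.2]
  ],
  "turn": [
    [0,0,0],
    [0,0,0],
    [0,0,0],
    [0,0,0]
  ]
}}

```text
time: 14.42
position: [0.5093, 0.1513, 0.2432]
tool_rot: [-0.087, 0.996, -0.001, -0.004]
ft_force: [1.1, 0.5, -3.3]
grip_width: 0.0154
grip_force: 60.0
```

```bash
python3 look.py pics/b2.png; cat > tilt.py <<'E'
from h import *
from rig import robot
import cv2
o=robot.get_obs();R=Ro.from_quat(o["tool_rot"]).as_matrix();c=robot.camera("side")
g=o["position"]-.019*R[:,2]; hd=np.array([-np.cos(np.radians(10)),-np.sin(np.radians(10)),0])
h=cv2.cvtColor(c["color"],cv2.COLOR_RGB2HSV);m=cv2.inRange(h,(3,70,40),(20,255,255))
p0=proj("side",g);e=proj("side",g+.127*hd);print("grip,end0",p0,e)
ys,xs=np.nonzero(m);k=(xs>p0[0]+14)&(xs<e[0]+12)&(abs(ys-np.interp(xs,[p0[0],e[0]],[p0[1],e[1]]))<22);xs,ys=xs[k],ys[k]
vx,vy,_,_=cv2.fitLine(np.stack([xs,ys],1).astype(np.float32),cv2.DIST_HUBER,0,.01,.01).ravel()
print("n",k.sum(),"x",xs.min(),xs.max(),"slope",vy/vx)
for a in range(-4,21,2):
    t=np.radians(a);d=hd*np.cos(t)-np.array([0,0,np.sin(t)]);s=proj("side",g+.12*d)-proj("side",g+.03*d);print(a,round(s[1]/s[0],3),end="; ")
cv2.imwrite("pics/full.png",c["color"][:,:,::-1])
E
python3 tilt.py
```

```text
[0.5093302  0.15129587 0.24323081] 0.015432907629228283 [ 1.0959601   0.50734019 -3.31628162] [ 0.09401861 -0.00182084  0.00166289]
grip,end0 [207.3461536  173.31069829] [279.28795867 188.07299081]
n 690 x 222 273 slope 0.5015559
-4 0.14; -2 0.173; 0 0.205; 2 0.238; 4 0.27; 6 0.303; 8 0.336; 10 0.368; 12 0.402; 14 0.435; 16 0.469; 18 0.504; 20 0.539;
```

The handle has slipped round in the grip by about 18° (head up), so the later blows fell short. I'll set the mallet back on its old spot, levelling it with the wrist. Then I'll re-grip nearer the head and strike with a shorter lever.

```bash
cat >> h.py <<'E'
def go2(o,g,yang,pitch,name="",lift=0):
    """grasp point g, tool y at yang deg, then pitched (deg) about tool y"""
    R=Ro.from_quat(o["tool_rot"]);a=np.radians(yang);y=np.array([np.cos(a),np.sin(a),0]);z=np.array([0,0,-1.])
    G=Ro.from_matrix(np.stack([np.cross(y,z),y,z],1))*Ro.from_rotvec([0,np.radians(pitch),0])
    pos=np.array(g)+.019*G.as_matrix()[:,2]+[0,0,lift]
    print(name,np.round(R.inv().apply(pos-o["position"])*100,2),np.round((R.inv()*G).as_rotvec(),3))
E
python3 - <<'E'
from h import *
from rig import robot
o=robot.get_obs();go2(o,(.5064,-.3253,.034),80,18,lift=.16);go2(o,(.5064,-.3253,.034),80,18);go2(o,(.5064,-.3253,.034),80,0);print(o["q"])
E
```

```text
[  9.04 -46.69   6.8 ] [-0.056  0.303  0.345]
 [  8.92 -46.68  22.8 ] [-0.056  0.303  0.345]
 [  8.37 -46.88  22.89] [-0.002 -0.008  0.349]
[ 7.88981579e-02  3.79515997e-01  1.63694326e+00 -1.17155405e-03
  1.13298379e+00 -1.66547959e+00]
```

Call:
{"name": "play_rows", "arguments": {
  "gripper": [1,1,1,1,1,1,1,1,1,1,1,1],
  "delta_pos": [
    [0.9,-4.7,0],
    [1.8,-9.3,0],
    [2.7,-14,0],
    [3.6,-18.7,0],
    [4.5,-23.3,0],
    [5.4,-28,0],
    [6.3,-32.7,1.5],
    [7.2,-37.4,3],
    [8.1,-42,5],
    [9,-46.7,6.8],
    [9,-46.7,6.8],
    [9,-46.7,6.8]
  ],
  "turn": [
    [0,0.03,0.035],
    [-0.01,0.06,0.07],
    [-0.015,0.09,0.105],
    [-0.02,0.12,0.14],
    [-0.025,0.15,0.17],
    [-0.03,0.18,0.205],
    [-0.04,0.21,0.24],
    [-0.045,0.24,0.275],
    [-0.05,0.27,0.31],
    [-0.056,0.303,0.345],
    [-0.056,0.303,0.345],
    [-0.056,0.303,0.345]
  ]
}}

```text
time: 16.02
position: [0.5024, -0.3234, 0.176]
tool_rot: [0.086, 0.984, 0.015, -0.155]
ft_force: [-0.0, -0.5, -2.5]
grip_width: 0.0152
grip_force: 60.0
```

```bash
sed -i 's/radians(10)/radians(float(sys.argv[1]))/g; s/^import cv2/import cv2,sys/' tilt.py; python3 tilt.py -10; python3 - <<'E'
from h import *
from rig import robot
import cv2
o=robot.get_obs();go2(o,(.5064,-.3253,.034),80,18);print(o["position"])
a=cv2.imread("pics/full.png")
c=robot.camera("side")["color"][:,:,::-1]
i=np.hstack([cv2.resize(c[60:210,250:400],(390,390)),cv2.resize(c[200:290,160:250],(390,390),interpolation=2)])
cv2.imwrite("pics/z.png",cv2.convertScaleAbs(i,alpha=1.4))
E
```

```text
grip,end0 [319.94806755 112.12071145] [365.46036486 126.76418851]
n 553 x 334 352 slope 14.841429
-4 0.242; -2 0.282; 0 0.322; 2 0.362; 4 0.402; 6 0.443; 8 0.485; 10 0.527; 12 0.57; 14 0.614; 16 0.659; 18 0.706; 20 0.754;  [-4.76 -0.19 15.36] [0.001 0.002 0.001]
[ 0.50266515 -0.32297509  0.17670847]
```

View pics/z.png

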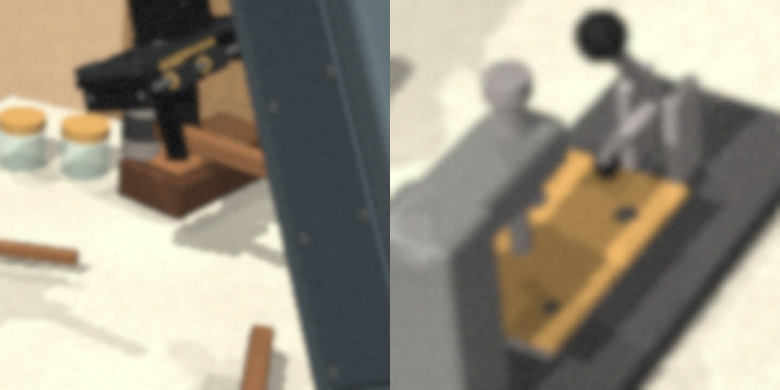

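The mallet is roughly level behind the arm: its handle slope is about 0.38, where 0.32 would be dead level. The clamp is closed, with the knob at crop (600,35). I'll lower it.

Call:
{"name": "play_rows", "arguments": {
  "gripper": [1,1,1,1,1,1,1],
  "delta_pos": [
    [-1,0,3],
    [-2,0,6],
    [-3,-0.1,9.5],
    [-3.9,-0.1,12.5],
    [-4.4,-0.2,14.2],
    [-4.5,-0.2,14.6],
    [-4.5,-0.2,14.6]
  ],
  "turn": [
    [0,0,0],
    [0,0,0],
    [0,0,0],
    [0,0,0],
    [0,0,0],
    [0,0,0],
    [0,0,0]
  ]
}}

```text
time: 17.0
position: [0.5016, -0.3259, 0.0252]
tool_rot: [0.086, 0.984, 0.013, -0.154]
ft_force: [0.2, 0.3, -2.4]
grip_width: 0.0156
grip_force: 60.0
```

Call:
{"name": "play_rows", "arguments": {
  "gripper": [1,1,1,1,1],
  "delta_pos": [
    [-0.1,0,0.3],
    [-0.2,0,0.6],
    [-0.25,0,0.8],
    [-0.27,0,0.85],
    [-0.27,0,0.85]
  ],
  "turn": [
    [0,0,0],
    [0,0,0],
    [0,0,0],
    [0,0,0],
    [0,0,0]
  ]
}}

```text
time: 17.62
position: [0.5008, -0.3258, 0.0153]
tool_rot: [0.086, 0.984, 0.014, -0.154]
ft_force: [-0.3, 0.2, -3.3]
grip_width: 0.0154
grip_force: 60.0
```

Call:
{"name": "play_rows", "arguments": {
  "gripper": [1,1,1,1],
  "delta_pos": [
    [-0.03,0,0.1],
    [-0.06,0,0.2],
    [-0.09,0,0.3],
    [-0.09,0,0.3]
  ],
  "turn": [
    [0,0,0],
    [0,0,0],
    [0,0,0],
    [0,0,0]
  ]
}}

```text
time: 18.12
position: [0.5008, -0.3257, 0.0124]
tool_rot: [0.086, 0.984, 0.014, -0.154]
ft_force: [0.2, 1.0, -2.4]
grip_width: 0.0151
grip_force: 60.0
```

Call:
{"name": "play_rows", "arguments": {
  "gripper": [1,1,1,1],
  "delta_pos": [
    [-0.06,0,0.2],
    [-0.1,0,0.3],
    [-0.13,0,0.4],
    [-0.13,0,0.4]
  ],
  "turn": [
    [0,0,0],
    [0,0,0],
    [0,0,0],
    [0,0,0]
  ]
}}

```text
time: 18.62
position: [0.5004, -0.3257, 0.0116]
tool_rot: [0.086, 0.984, 0.013, -0.155]
ft_force: [-3.6, 2.3, 15.0]
grip_width: 0.0155
grip_force: 60.0
```

Call:
{"name": "play_rows", "arguments": {
  "gripper": [1,1,0,-1,-1,-1,-1],
  "delta_pos": [
    [0.1,0,-0.25],
    [0.1,0,-0.25],
    [0.1,0,-0.25],
    [0.1,0,-0.25],
    [0.1,0,-0.25],
    [0.1,0,-0.25],
    [0.1,0,-0.25]
  ],
  "turn": [
    [0,0,0],
    [0,0,0],
    [0,0,0],
    [0,0,0],
    [0,0,0],
    [0,0,0],
    [0,0,0]
  ]
}}

```text
time: 19.5
position: [0.5006, -0.3257, 0.0106]
tool_rot: [0.086, 0.984, 0.014, -0.154]
ft_force: [-0.5, -0.6, -0.1]
grip_width: 0.0575
grip_force: 0.0
```

```bash
python3 - <<'E'
from h import *
from rig import robot
o=robot.get_obs();print(o["position"],o["grip_width"],o["ft_force"])
go2(o,(.500,-.326,.10),80,0,"up");go2(o,(.516,-.3285,.034),80,0,"grip")
E
```

```text
[ 0.50062534 -0.32566163  0.01056202] 0.05752161314927044 [-0.50123831 -0.64753812 -0.14768453]
up [ 2.21 -0.04 -6.69] [ 0.    -0.311  0.001]
grip [-1.35 -0.01 -0.9 ] [ 0.    -0.311  0.001]
```

Call:
{"name": "play_rows", "arguments": {
  "gripper": [-1,-1,-1,-1,-1,-1,-1,1,1,1,1,1],
  "delta_pos": [
    [0.5,0,-2],
    [0.5,0,-3],
    [0,0,-3],
    [-0.5,0,-2.5],
    [-1,0,-1.7],
    [-1.35,0,-0.9],
    [-1.35,0,-0.9],
    [-1.35,0,-0.9],
    [-1.35,0,-0.9],
    [-1.35,0,-0.9],
    [-1.35,0,-0.9],
    [-1.35,0,-0.9]
  ],
  "turn": [
    [0,-0.1,0],
    [0,-0.2,0],
    [0,-0.311,0],
    [0,-0.311,0],
    [0,-0.311,0],
    [0,-0.311,0],
    [0,-0.311,0],
    [0,-0.311,0],
    [0,-0.311,0],
    [0,-0.311,0],
    [0,-0.311,0],
    [0,-0.311,0]
  ],
  "squeeze": 60
}}

```text
time: 21.0
position: [0.516, -0.3284, 0.0153]
tool_rot: [0.087, 0.996, 0.0, 0.0]
ft_force: [0.6, 0.7, -0.1]
grip_width: 0.0451
grip_force: 0.0
```

Call:
{"name": "play_rows", "arguments": {
  "gripper": [1,1,1],
  "delta_pos": [
    [0,0,0],
    [0,0,0],
    [0,0,0]
  ],
  "turn": [
    [0,0,0],
    [0,0,0],
    [0,0,0]
  ]
}}

```text
time: 21.38
position: [0.516, -0.3284, 0.0152]
tool_rot: [0.087, 0.996, 0.0, 0.0]
ft_force: [-0.3, -0.4, -0.9]
grip_width: 0.0157
grip_force: 60.1
```

Call:
{"name": "play_rows", "arguments": {
  "gripper": [1,1,1,1,1,1,1,1],
  "delta_pos": [
    [0,0,-1.5],
    [0,0,-4],
    [0,0,-8],
    [0,0,-12],
    [0,0,-16],
    [0,0,-20],
    [0,0,-22.8],
    [0,0,-22.8]
  ],
  "turn": [
    [0,0,0],
    [0,0,0],
    [0,0,0],
    [0,0,0],
    [0,0,0],
    [0,0,0],
    [0,0,0],
    [0,0,0]
  ]
}}

```text
time: 22.38
position: [0.5169, -0.3292, 0.2462]
tool_rot: [0.087, 0.996, -0.002, 0.002]
ft_force: [0.6, 0.7, -3.2]
grip_width: 0.0157
grip_force: 60.0
```

```bash
python3 - <<'E'
from h import *
from rig import robot
o=robot.get_obs();print(o["position"],o["ft_force"],o["moment"])
go(o,(.528,.155,.243),100)
E
```

```text
[ 0.51690662 -0.32923244  0.24617596] [ 0.55607658  0.70789375 -3.18965543] [ 0.11250408 -0.05749275 -0.01034703]
 [ 7.28 47.89  0.15] [-0.004  0.005 -0.348]
```

Call:
{"name": "play_rows", "arguments": {
  "gripper": [1,1,1,1,1,1,1,1,1,1,1,1],
  "delta_pos": [
    [0.7,4.6,0],
    [1.4,9.2,0],
    [2.1,13.8,0],
    [2.8,18.4,0],
    [3.5,23,0],
    [4.2,27.6,0],
    [4.9,32.2,0],
    [5.6,36.8,0],
    [6.3,41.4,0.1],
    [7,46,0.1],
    [7.3,47.9,0.1],
    [7.3,47.9,0.1]
  ],
  "turn": [
    [0,0,0],
    [0,0,-0.03],
    [0,0,-0.07],
    [0,0,-0.11],
    [0,0,-0.15],
    [0,0,-0.19],
    [0,0,-0.23],
    [0,0,-0.27],
    [0,0,-0.31],
    [0,0,-0.348],
    [0,0,-0.348],
    [0,0,-0.348]
  ]
}}

```text
time: 23.88
position: [0.5259, 0.1566, 0.2412]
tool_rot: [-0.088, 0.996, -0.0, -0.001]
ft_force: [0.3, -1.0, -2.5]
grip_width: 0.0154
grip_force: 60.0
```

```bash
python3 - <<'E'
from h import *
from rig import robot
o=robot.get_obs();print(o["position"],o["ft_force"],o["moment"])
go(o,(.528,.155,.243),100)
E
python3 tilt.py 10
```

```text
[0.52591132 0.15664229 0.24116181] [ 0.2552646  -1.01222283 -2.4746458 ] [ 0.05356018 -0.04240496  0.02775299]
 [-0.18 -0.2  -0.18] [ 0.    -0.002  0.002]
grip,end0 [197.54354888 173.04815753] [268.5889424  187.71309873]
n 795 x 212 271 slope 0.20835936
-4 0.141; -2 0.174; 0 0.206; 2 0.239; 4 0.272; 6 0.304; 8 0.337; 10 0.37; 12 0.403; 14 0.437; 16 0.47; 18 0.505; 20 0.54;
```

Call:
{"name": "play_rows", "arguments": {
  "gripper": [1,1,1,1,1],
  "delta_pos": [
    [0,-0.1,2.2],
    [0,-0.1,8.3],
    [0,-0.1,2.5],
    [0,-0.1,0],
    [0,-0.1,0]
  ],
  "turn": [
    [0,0,0],
    [0,0,0],
    [0,0,0],
    [0,0,0],
    [0,0,0]
  ]
}}

```text
time: 24.55
position: [0.5289, 0.1534, 0.2436]
tool_rot: [-0.086, 0.996, -0.0, 0.002]
ft_force: [-0.1, -0.1, -2.7]
grip_width: 0.0156
grip_force: 60.0
```

```bash
python3 tilt.py 10|grep slope; python3 look.py pics/b3.png; sed -i 's/^print((b-a).*/d=cv2.GaussianBlur(b-a,(5,5),0);print(d[:32].min(),d[:32].max(),d[8:18,6:24].round().astype(int))/' d.py; python3 d.py a5 b3
```

```text
n 796 x 212 270 slope 0.3518853
[0.52739769 0.15349155 0.24245759] 0.015409712499407941 [-0.50460131 -0.49503715 -3.52255308] [0.1254278  0.02388977 0.00367351]
-2.182291666666667 2.6888020833333344 [[-1 -1 -1  0  0  0  0  0  0 -1 -2 -2 -1  0  0  0 -1 -1]
 [-1 -1 -1 -1 -1 -1  0  0  0 -1 -1 -1 -1  0  0  0 -1 -1]
 [-1 -1 -1 -1 -1 -1 -1  0  0  0  0  0  0  0  0 -1 -1 -1]
 [-1 -1 -1 -1 -1 -1  0  0  0  0  0  0  0 -1 -1 -1 -2 -1]
 [-1 -1 -1 -1 -1 -1  0  0  0  0  0  0  0 -1 -1 -1 -1 -1]
 [-1 -1 -1 -1 -1 -1  0  0  0  0  0  0  0  0 -1  0  0  0]
 [-1 -1 -1 -1 -1 -1  0  0  0 -1 -1  0  0  0  0  0  0  0]
 [-1 -1 -1 -1  0  0  0  0 -1 -1 -1 -1  0  0  0  0  0 -1]
 [-1 -1  0  0  0  0  0  0 -1 -1 -1 -1  0  0  0  0  0 -1]
 [-1 -1 -1  0  0  0  0  0 -1 -1 -1  0  0  0  0  0  0 -1]]
[16.37544799 22.35095157]
[16.17133954 20.03724262]
```

```bash
python3 - <<'E'
from h import *
from rig import robot
import cv2
a=C["side"]["color"];b=np.mean([robot.camera("side")["color"] for _ in range(6)],0)
f=lambda i:(i[248:270,184:200,0].astype(int)-i[248:270,184:200,2].astype(int))
print("R-B before");print(f(a));print("after");print(f(b))
x,y,w=.5584,.1049,.0795
P=lambda u,v,z:[x+np.cos(w)*u-np.sin(w)*v,y+np.sin(w)*u+np.cos(w)*v,z]
for n,p in dict(tipup=P(0,.055,.063),c0=P(0,.055,.049),xm=P(-.006,.055,.049),xp=P(.006,.055,.049),ym=P(0,.049,.049),plateedge=P(-.038,.055,.049),c6=P(0,.055,.055)).items():print(n,proj("side",p))
E
```

```text
R-B before
[[ 2  2  2  3  2  2  5 15 33 47 58 66 70 65 57 49]
 [ 1  3  2  2  3  3  6 21 46 62 69 71 68 60 52 49]
 [ 1  3  4  3  3  3  8 22 45 63 67 65 60 52 49 50]
 [ 3  6  9  8  6  4  7 17 41 56 59 56 52 49 49 47]
 [ 8 21 28 22 11  6  7 15 31 46 50 50 49 47 48 47]
 [21 43 51 39 17  7  4 12 26 39 47 49 48 47 47 49]
 [38 61 66 50 22  8  5 10 25 41 47 50 48 47 48 48]
 [49 70 71 54 27  9  5 11 26 45 51 51 50 48 47 47]
 [50 70 72 55 26  9  5  9 25 44 53 53 52 49 48 48]
 [45 65 68 51 27 10  6 10 26 45 55 56 56 52 49 48]
 [37 55 59 47 28 11  7 11 25 41 54 57 57 55 52 50]
 [29 47 51 41 22  9  6  8 18 35 50 56 57 58 54 55]
 [24 42 46 36 17  7  4  6 13 28 47 55 58 58 57 55]
 [18 36 41 30 16  7  5  4 10 26 46 55 57 59 57 56]
 [16 34 39 31 16  7  5  6 11 27 45 55 59 58 60 58]
 [14 35 45 39 25 14 12 14 20 34 47 55 58 58 57 58]
 [16 38 49 50 40 31 28 29 36 45 51 57 56 57 57 58]
 [16 36 50 53 51 46 44 44 48 49 53 54 56 56 58 57]
 [13 33 50 56 56 54 52 50 52 51 51 51 55 57 56 57]
 [12 29 47 55 57 56 55 52 51 52 51 50 53 54 55 56]
 [ 9 28 47 56 58 57 57 53 52 51 51 49 46 48 51 54]
 [ 9 27 45 54 56 5
[... 689 characters left out ...]
 60 60 60 61]
 [19 38 49 53 54 57 60 59 59 60 59 60 59 60 60 60]
 [15 35 47 51 53 56 58 59 59 59 59 59 60 61 60 59]
 [16 36 48 53 55 57 58 59 58 58 59 59 60 60 59 60]
 [17 39 53 57 58 58 58 57 56 55 57 58 59 60 59 58]
 [15 37 53 57 59 58 56 55 53 53 55 57 58 59 59 60]
 [13 35 51 58 58 57 55 54 53 53 54 54 58 59 59 60]
 [11 30 49 57 59 58 56 55 53 54 53 53 55 57 58 59]
 [11 29 48 57 58 59 58 56 54 52 51 50 48 49 53 56]
 [10 27 47 57 59 59 58 57 53 52 50 43 36 35 40 50]]
tipup [190.89689329 256.92620651]
c0 [191.37544799 262.35095157]
xm [193.98542393 263.27390143]
xp [188.77793695 261.4324096 ]
ym [193.01044039 260.5136929 ]
plateedge [208.11956613 268.27207186]
c6 [191.17133954 260.03724262]
```

The bare brass under the raised punch tip is clear of any grey, so the bushing top is flush, and a further firm blow changed nothing. It is home. Now I'll set the mallet down, which has about 9° of tilt to level out.

```bash
python3 - <<'E'
from h import *
from rig import robot
o=robot.get_obs();print(o["position"]);g=(.5157,-.3283,.033)
go2(o,g,80,9,"high",lift=.16);go2(o,g,80,9,"low")
E
```

```text
[0.52659703 0.15482571 0.24182479]
high [  9.71 -47.3    6.75] [-0.027  0.154  0.348]
low [  9.69 -47.3   22.75] [-0.027  0.154  0.348]
```

Call:
{"name": "play_rows", "arguments": {
  "gripper": [1,1,1,1,1,1,1,1,1,1,1,1],
  "delta_pos": [
    [0.9,-4.7,0],
    [1.8,-9.4,0],
    [2.8,-14.1,0],
    [3.8,-18.9,0],
    [4.8,-23.6,0],
    [5.8,-28.3,0],
    [6.8,-33,1.5],
    [7.8,-37.8,3],
    [8.7,-42.5,5],
    [9.7,-47.3,6.7],
    [9.7,-47.3,6.7],
    [9.7,-47.3,6.7]
  ],
  "turn": [
    [0,0.015,0.035],
    [0,0.03,0.07],
    [-0.01,0.045,0.105],
    [-0.01,0.06,0.14],
    [-0.01,0.075,0.17],
    [-0.015,0.09,0.205],
    [-0.02,0.105,0.24],
    [-0.02,0.12,0.275],
    [-0.025,0.14,0.31],
    [-0.027,0.154,0.348],
    [-0.027,0.154,0.348],
    [-0.027,0.154,0.348]
  ]
}}

```text
time: 26.45
position: [0.5133, -0.3272, 0.1746]
tool_rot: [0.087, 0.993, 0.008, -0.078]
ft_force: [0.0, 0.6, -3.5]
grip_width: 0.0155
grip_force: 60.0
```

```bash
python3 - <<'E'
from h import *
from rig import robot
o=robot.get_obs();print(o["position"]);g=(.5157,-.3283,.033)
go2(o,g,80,9,"low")
E
```

```text
[ 0.51325178 -0.32716955  0.17459175]
low [-2.46 -0.1  15.85] [ 0.002  0.001 -0.   ]
```

Call:
{"name": "play_rows", "arguments": {
  "gripper": [1,1,1,1,1,1,1,1,1],
  "delta_pos": [
    [-0.5,0,3],
    [-1,0,6],
    [-1.5,-0.1,9.5],
    [-2,-0.1,13],
    [-2.3,-0.1,14.8],
    [-2.4,-0.1,15.2],
    [-2.4,-0.1,15.4],
    [-2.4,-0.1,15.5],
    [-2.4,-0.1,15.5]
  ],
  "turn": [
    [0,0,0],
    [0,0,0],
    [0,0,0],
    [0,0,0],
    [0,0,0],
    [0,0,0],
    [0,0,0],
    [0,0,0],
    [0,0,0]
  ]
}}

```text
time: 27.58
position: [0.5135, -0.329, 0.0192]
tool_rot: [0.087, 0.993, 0.006, -0.077]
ft_force: [-0.1, -0.1, -3.3]
grip_width: 0.0152
grip_force: 60.0
```

Call:
{"name": "play_rows", "arguments": {
  "gripper": [1,1,1],
  "delta_pos": [
    [-0.03,0,0.2],
    [-0.06,0,0.4],
    [-0.06,0,0.4]
  ],
  "turn": [
    [0,0,0],
    [0,0,0],
    [0,0,0]
  ]
}}

```text
time: 27.95
position: [0.5129, -0.3284, 0.014]
tool_rot: [0.087, 0.993, 0.007, -0.078]
ft_force: [0.6, -0.1, -2.4]
grip_width: 0.0153
grip_force: 60.0
```

Call:
{"name": "play_rows", "arguments": {
  "gripper": [1,1,1],
  "delta_pos": [
    [-0.02,0,0.15],
    [-0.04,0,0.3],
    [-0.04,0,0.3]
  ],
  "turn": [
    [0,0,0],
    [0,0,0],
    [0,0,0]
  ]
}}

```text
time: 28.32
position: [0.5127, -0.3285, 0.0127]
tool_rot: [0.087, 0.993, 0.007, -0.078]
ft_force: [-2.2, 1.0, 6.3]
grip_width: 0.0156
grip_force: 60.0
```

Contact. I'll release, rise straight up and back off.

Call:
{"name": "play_rows", "arguments": {
  "gripper": [1,0.5,0,-0.6,-1,-1,-1,-1,-1,-1,-1,-1],
  "delta_pos": [
    [0,0,-0.1],
    [0,0,-0.1],
    [0,0,-0.1],
    [0,0,-0.1],
    [0,0,-0.1],
    [0,0,-0.1],
    [0.3,0,-2],
    [0.6,0,-4],
    [1.2,0,-8],
    [2,0,-13],
    [2.8,0,-18],
    [2.8,0,-18]
  ],
  "turn": [
    [0,0,0],
    [0,0,0],
    [0,0,0],
    [0,0,0],
    [0,0,0],
    [0,0,0],
    [0,0,0],
    [0,0,0],
    [0,0,0],
    [0,0,0],
    [0,0,0],
    [0,0,0]
  ]
}}

```text
time: 29.82
position: [0.516, -0.3309, 0.2003]
tool_rot: [0.087, 0.994, 0.003, -0.072]
ft_force: [-0.5, -0.1, 0.5]
grip_width: 0.0867
grip_force: 0.0
```

```bash
python3 - <<'E'
from h import *
from rig import robot
import cv2
o=robot.get_obs();print(o["position"],o["grip_width"],o["ft_force"],o["time"])
a=C["side"]["color"].astype(int);b=robot.camera("side")["color"].astype(int)
d=(abs(b-a).sum(2)>90).astype(np.uint8);n,_,s,_=cv2.connectedComponentsWithStats(d)
print([x.tolist() for x in s[1:] if x[4]>8])
# mallet white head / loupe area / clamp knob centroid (dark) 
k=(b[195:222,196:222].sum(2)<110);ys,xs=np.nonzero(k);print("knob",xs.mean()+196,ys.mean()+195,k.sum())
E
```

```text
[ 0.51595728 -0.33087713  0.20030234] 0.08674145397048379 [-0.51520276 -0.11973522  0.51370252] 29.825
[[294, 0, 35, 23, 519], [281, 0, 113, 184, 7180], [417, 0, 26, 34, 273], [420, 7, 8, 32, 139], [302, 23, 6, 2, 10], [397, 23, 3, 4, 10], [468, 31, 6, 7, 16], [306, 32, 16, 4, 34], [454, 38, 23, 40, 614], [381, 40, 5, 14, 21], [422, 48, 23, 43, 396], [384, 58, 3, 8, 13], [410, 66, 20, 102, 876], [325, 73, 14, 31, 233], [453, 81, 14, 33, 288], [431, 87, 19, 13, 140], [437, 101, 39, 64, 908], [377, 116, 27, 80, 814], [322, 142, 25, 15, 136], [297, 149, 8, 7, 32], [309, 150, 56, 37, 782], [276, 156, 17, 15, 178], [476, 166, 36, 25, 490], [202, 173, 114, 53, 2679], [308, 175, 13, 6, 20], [426, 175, 63, 67, 586], [451, 175, 14, 41, 369], [365, 189, 11, 39, 265], [192, 213, 19, 14, 156], [172, 224, 9, 8, 42], [214, 224, 8, 7, 29], [375, 228, 120, 89, 6137], [432, 238, 4, 4, 10], [437, 238, 5, 6, 13], [501, 238, 11, 12, 84], [433, 245, 5, 5, 10], [219, 253, 153, 83, 5069], [463, 375, 4, 4, 9]]
knob 208.5483870967742 208.1290322580645 62
```

```bash
python3 - <<'E'
from h import *
from rig import robot
o=robot.get_obs();go(o,(.267,-.565,.223),-64.7)
E
```

```text
[ 20.43 -27.49   0.58] [-0.19  -0.056  2.519]
```

Call:
{"name": "play_rows", "arguments": {
  "gripper": [-1,-1,-1,-1,-1,-1,-1,-1],
  "delta_pos": [
    [2,-4,-3],
    [5,-8,-5],
    [8,-12,-5],
    [11,-16,-5],
    [14,-20,-5],
    [17,-24,-5],
    [20,-27,-5],
    [20,-27,-5]
  ],
  "turn": [
    [0,0,0],
    [0,0,0],
    [0,0,0],
    [0,0,0],
    [0,0,0],
    [0,0,0],
    [0,0,0],
    [0,0,0]
  ]
}}

```text
time: 30.88
position: [0.2763, -0.5628, 0.2728]
tool_rot: [0.089, 0.993, 0.008, -0.078]
ft_force: [-0.1, -0.4, 0.7]
grip_width: 0.0868
grip_force: 0.0
```

```bash
python3 - <<'E'
from h import *
from rig import robot
import cv2
o=robot.get_obs();print(o["position"],o["time"])
for n,rs in(("side",dict(mallet=(290,145,70,45),blower=(188,150,30,42),loupe=(138,205,25,24),mov=(78,240,40,36))),("top",dict(mallet=(345,180,35,75),blower=(275,118,26,28),loupe=(215,120,20,20),mov=(155,120,30,30)))):
    a=C[n]["color"].astype(float);b=robot.camera(n)["color"].astype(float)
    sat=lambda i:cv2.cvtColor(i.astype(np.uint8),cv2.COLOR_RGB2HSV)[:,:,1]
    for k,(x,y,w,h) in rs.items():
        f=lambda i:np.ascontiguousarray(i[y:y+h,x:x+w].mean(2).astype(np.float32))
        A,B=f(a),f(b);m=[]
        for i in(a,b):
            j=i[y:y+h,x:x+w].astype(np.uint8);q=cv2.inRange(cv2.cvtColor(j,cv2.COLOR_RGB2HSV),(3,100,30),(22,255,255)) if k!="loupe" else (j.sum(2)<150).astype(np.uint8)
            M=cv2.moments(q,True);m.append((round(M["m10"]/max(M["m00"],1),1),round(M["m01"]/max(M["m00"],1),1),M["m00"]))
        print(n,k,abs(A-B).mean().round(1),m)
E
```

```text
[ 0.27629733 -0.56279291  0.27282734] 30.875
side mallet 6.7 [(42.8, 30.5, 419.0), (41.7, 30.4, 423.0)]
side blower 1.3 [(14.0, 27.8, 370.0), (14.0, 27.9, 369.0)]
side loupe 3.0 [(12.1, 12.3, 190.0), (12.1, 12.3, 188.0)]
side mov 1.2 [(18.9, 19.2, 579.0), (18.9, 19.1, 583.0)]
top mallet 4.5 [(11.8, 44.7, 303.0), (11.2, 44.4, 305.0)]
top blower 2.2 [(12.3, 13.7, 258.0), (12.3, 13.7, 258.0)]
top loupe 2.1 [(10.1, 10.4, 120.0), (10.1, 10.5, 118.0)]
top mov 2.4 [(14.2, 13.6, 353.0), (14.2, 13.6, 355.0)]
```

The mallet is standing at its original spot, the bystanders haven't moved, the clamp is closed and the bushing is flush, so I'll hand in.

```bash
python3 -c "
from rig import robot
print(robot.hand_in())"
```

```text
the job is handed in; nothing more can be done
None
```

I handed the job in at about 31 s: the clamp is at its closed stop and the bushing looks flush in the camera image after five mallet blows. The mallet is back on its original spot on the bench, and the loupe, air blower and clock movement have not moved.

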